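Reset the three tripped cut-outs in order

ROBOT

A 7-joint arm with a two-finger parallel gripper is mounted at the origin on the work surface. World frame = base frame: x ahead of the robot, y to its left, z up, the work surface at z = 0. Lengths are in m, angles in rad, forces in N, time in s.
With the tool pointing down it reaches from about 0.35 to 0.9 m from the base axis. Payload 19.9 kg.
Tool frame: the origin (TCP) lies between the finger pads; the fingertips stand 19 mm ahead of it and the grasp point (between the pads) is the TCP; z points along the fingers, y is the line along which they close (so a half turn about z gives the same grasp; the last joint's range is limited). The gripper opens to 94 mm and grips with 3 to 60 N. Pads are 16 mm wide; open, the fingers measure 119 mm over their backs; the gripper's body (75 mm by 177 mm) begins 78 mm behind the grasp point.
Start: joints at [1.119, 0.417, -0.01, 1.614, 0.005, 1.111, -0.053], TCP at [0.249, -0.573, 0.224] pointing down, gripper open.
Joint ranges: [-2.81, 2.81], [-0.39, 2.02], [-1.27, 1.25], [0.06, 2.57], [-1.19, 4.33], [0.19, 2], [-2.82, 2.82]. Speed limits (rad/s): [1.89, 1.89, 2.39, 2.39, 3.01, 3.01, 3.01].

INTERFACE

Orientations are given as a 3x3 rotation matrix whose columns are the frame's x, y, z axes.
In Python, from rig import robot gives the robot as it stands. Calls block until the motion is done:
- robot.move_ptp(position, orientation): joint-space move of the TCP to a pose.
- robot.move_linear(position, velocity=0.15, frame=None, threshold=None): straight line of the TCP; frame=None keeps the orientation; velocity is the mean speed in m/s. With threshold (N) it stops when the force on the tool has changed by that much, and returns True; else False.
- robot.goto_joints(angles): joint-space move.
- robot.gripper_to(opening): finger opening in m; the grip force is fixed at half the most; returns when the fingers have stopped.
- robot.pause(seconds).
- robot.ik(position, orientation): joint angles nearest the present ones, or None.
- robot.get_state(): the state.
- robot.grab_frame(name): name is "scene" or "top" or "wrist"; returns the picture (384x512x3 uint8, red, green, blue); there is no depth.
- robot.camera_info(name): a dict with "fx", "fy", "cx", "cy" (pixels), "rvec" (rotation vector, rad) and "tvec" (3), from world to camera coordinates, as OpenCV has them. Camera axes: x right, y down, z forward; pixel columns grow to the right and rows downward; lengths in m; the calibration is good to about 2 mm. The wrist camera is an equidistant fisheye: a pixel r from the principal point sees the ray r / f radians off the axis. A picture is of the moment at which its call begins: read the wrist's pose just before it. camera_info takes no time and is no camera call; for the wrist camera it gives the pose at the moment of the call.
A pose or a line that the arm cannot do raises robot.PlanningError and nothing moves.
- robot.sign_off(): hands the job in; it is judged then, once.
The state is a dict: "time": time; "qpos": joint angles; "joint_vel": joint speeds; "effort": joint torques, N m; "ee_pos": TCP position; "tool_rot": TCP orientation; "force": force on the tool from outside, world axes, zero at the start; "moment": the same for the moment, N m; "opening": finger opening in m; "grasp_force": force on a finger pad.
Only numpy, scipy, OpenCV 4.12 (cv2) and the standard library are available. Lean on these libraries where they do the work, as an engineer would, in place of code of your own. Each camera call takes 0.05 s, during which the arm holds its last target. There are 200 camera calls.

TASK

Reset the tripped cut-outs of the dismantled espresso machine by lightly pressing the black button on top of each unit well in with a fingertip: the pump's first, then the boiler's, then the control box's. Do not ram the buttons, lift or shift the units, or disturb the other things on the bench, and finish clear of everything.

Things in the scene. Friction and masses are not known exactly. Their poses are not given: they have to be found in the camera images.
- pump: pump with electric motor, loose and heavy (about 2 kg), stands by itself. Grey motor cylinder 72 mm diameter, 105 mm long, lying along the body's x axis on two yellowish zinc-plated feet, with a 48 mm brass pump head at the -x end (x = -85 to -45 mm) that has a brass port to each side, and a 70 x 50 mm grey terminal box on top (its top 102 mm up). Origin: on the bench under the middle of the unit, z up. Its button is over x = +10 mm, y = 0.
- pump_button_top (a point): the pump's reset button: round black mushroom button, 23 mm diameter cap 8 mm thick on a 12 mm stem, flat top facing up; this point is the centre of the cap's top face and moves down with it. Standing out, this point is about 131 mm above the bench; the 12 mm high aluminium collar it sinks into ends at 114 mm.
- boiler: boiler, loose and heavy (about 2.5 kg): upright copper drum 100 mm diameter with a round copper flange 116 mm diameter on top (flange top 96 mm up). On the flange besides the button: a small brass valve stub (to 118 mm high) and two white ceramic terminals (to 106 mm high). Origin: centre of the underside, z up. Its button is over x = +22 mm, y = 0, the brass stub over x = -26, y = +18 mm.
- boiler_button_top (a point): the boiler's reset button: round black mushroom button, 23 mm diameter cap 8 mm thick on a 12 mm stem, flat top facing up; this point is the centre of the cap's top face and moves down with it. Standing out, this point is about 125 mm above the bench; its aluminium collar ends at 108 mm.
- control_box: control box, loose (about 1.2 kg): flat yellowish zinc-plated sheet-metal case 140 (x) x 100 (y) x 55 (z) mm, aluminium cooling fins (to 69 mm high) on the +x half of its top, a white connector strip on the -x end. Origin: centre of the underside, z up. Its button is over x = -35 mm, y = 0.
- control_box_button_top (a point): the control box's reset button: round black mushroom button, 23 mm diameter cap 8 mm thick on a 12 mm stem, flat top facing up; this point is the centre of the cap's top face and moves down with it. Standing out, this point is about 84 mm above the bench; its aluminium collar ends at 67 mm.
- pump_button (a joint): how far the pump's reset button is pushed in, m: 0 = right out, 0.014 = hard on its stop (cap 3 mm above the collar). Starts tripped, between 0 and 0.003. No spring: it slides straight down under a push of about 3 N and stays where it is left. Counts as in from 0.009 on, so it need not meet the stop; more than 25 N on it or on its unit is too hard.
- boiler_button (a joint): how far the boiler's reset button is pushed in, m: 0 = right out, 0.014 = hard on its stop (cap 3 mm above the collar). Starts tripped, between 0 and 0.003. No spring: it slides straight down under a push of about 3 N and stays where it is left. Counts as in from 0.009 on, so it need not meet the stop; more than 25 N on it or on its unit is too hard.
- control_box_button (a joint): how far the control box's reset button is pushed in, m: 0 = right out, 0.014 = hard on its stop (cap 3 mm above the collar). Starts tripped, between 0 and 0.003. No spring: it slides straight down under a push of about 3 N and stays where it is left. Counts as in from 0.009 on, so it need not meet the stop; more than 25 N on it or on its unit is too hard.
- tamper: dark wooden coffee tamper, 56 mm diameter, 85 mm high, standing; a loose bystander, to be left where it is. Origin: on its underside.
- cup: white cup, 72 mm diameter, 60 mm high; a loose bystander, to be left where it is. Origin: on its underside.
- portafilter: steel portafilter, 70 mm basket with a black handle along +x, 190 mm long, 36 mm high; a loose bystander, to be left where it is. Origin: underside (of the basket for the portafilter).
- wrench: steel wrench lying flat; a loose bystander, to be left where it is. Origin: on its underside.
- screwdriver: screwdriver lying flat; a loose bystander, to be left where it is. Origin: on its underside.
- milk_jug: steel jug, 84 mm diameter, 100 mm high, handle at +y; a loose bystander, to be left where it is. Origin: on its underside.
- fitting: brass elbow fitting, 32 mm diameter, 40 mm high; a loose bystander, to be left where it is. Origin: on its underside.
There are look-alikes about, which are no part of the job. What is shaped like the boiler but blue is not meant. Leave any green look-alike of the pump alone.

How it is judged:
By the outcome, as a careful person would: the job done as asked, in the order asked, and still so for the second after the job is handed in, with the robot touching nothing.
It also fails if it takes over 64 s, if anything falls off the work surface, if the arm or the gripper's body presses on something with over 40 N, if the wrist force passes 120 N, or if a joint passes its speed limit or range.

## Working session

There is one attempt and no reset: what is moved stays moved. The work goes in short steps, each a Python script; the robot and the scene stay as the last script left them, time stands still between calls to the robot, and variables do not carry over. Pictures are saved under pics/ and viewed, at most 10 in all, crops included, and the job is handed in when it is done.

```bash
mkdir -p pics
python3 - <<'E'
from rig import robot
import cv2
for n in ("scene","top"):
    cv2.imwrite(f"pics/{n}0.png",robot.grab_frame(n)[:,:,::-1]); print(n,robot.camera_info(n))
s=robot.get_state();print(s["time"],s["tool_rot"],s["force"],s["opening"])
E
```

```text
scene {'fx': 430.27755662283727, 'fy': 430.27755662283727, 'cx': 255.3603209781109, 'cy': 194.89215514236807, 'rvec': array([ 0.73547751,  2.6984804 , -0.95645266]), 'tvec': array([ 0.45344531, -0.1208254 ,  1.39114517])}
top {'fx': 411.6731130240291, 'fy': 411.6731130240291, 'cx': 256.31035693819257, 'cy': 185.53054696596098, 'rvec': array([ 2.12105985, -2.14390458,  0.16831766]), 'tvec': array([-0.02984435,  0.52865915,  1.30619509])}
0.1 [[ 9.17212362e-01  3.98398348e-01 -4.90342176e-04]
 [ 3.98398642e-01 -9.17211880e-01  9.42396590e-04]
 [-7.42984246e-05 -1.05972946e-03 -9.99999436e-01]] [-0.11892543  0.3600853  -1.60856581] 0.09393742607725855
```

View pics/scene0.png

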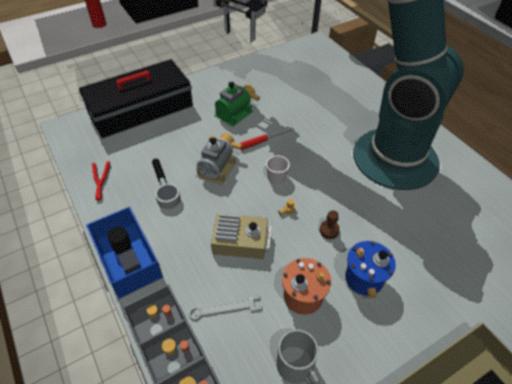

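View pics/top0.png

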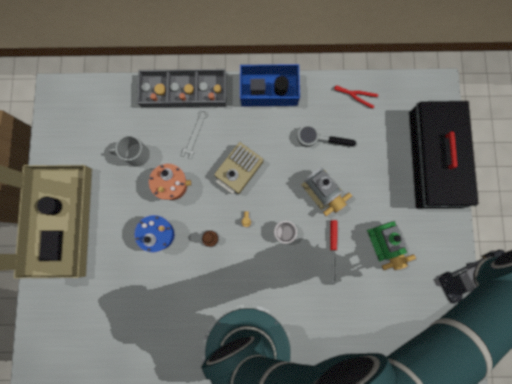

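The scene picture shows the pump at about (214,157), the boiler at (306,283) and the control box at (241,236). In the top picture they are at (326,188), (168,182) and (238,170). The blue boiler and the green pump are look-alikes. Next I'll enlarge the buttons.

Run:
```python
import cv2,numpy as np
def tile(f,cs):
    im=cv2.imread(f)
    return np.hstack([cv2.resize(im[y-22:y+23,x-22:x+23],(264,264),interpolation=cv2.INTER_CUBIC) for x,y in cs])
cv2.imwrite("pics/crops.png",np.vstack([tile("pics/top0.png",[(324,188),(168,182),(238,170)]),tile("pics/scene0.png",[(214,150),(302,283),(250,235)])]))
```

```text
(no output)
```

View pics/crops.png

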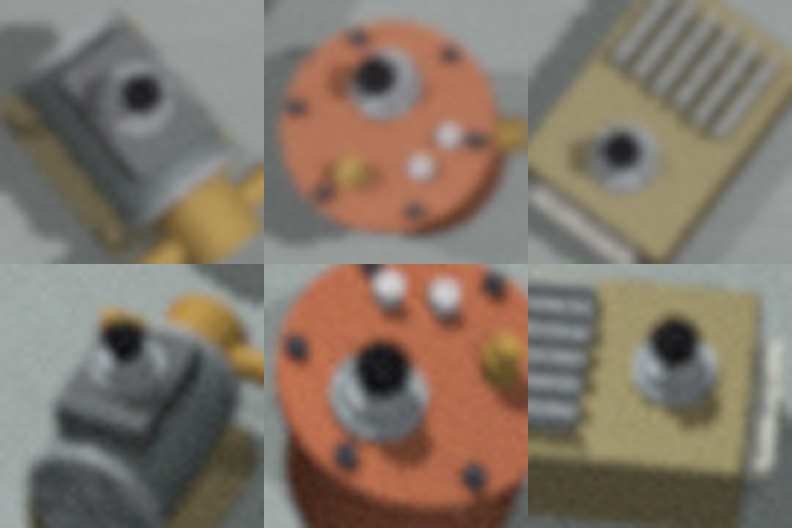

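The black caps show clearly in both views. I'll localise them using the known heights and check by triangulation.

```bash
cat > loc.py <<'E'
import cv2,numpy as np
from rig import robot
def P(n):
    c=robot.camera_info(n);R=cv2.Rodrigues(c["rvec"])[0];K=np.array([[c["fx"],0,c["cx"]],[0,c["fy"],c["cy"]],[0,0,1]])
    return K,R,np.asarray(c["tvec"])
def onplane(n,uv,z):
    K,R,t=P(n);o=-R.T@t;d=R.T@np.linalg.solve(K,[*uv,1]);return o+d*(z-o[2])/d[2]
E
python3 - <<'E'
from loc import *
H=dict(pump=.131,boiler=.125,box=.084)
A=dict(pump=(325.6,181.4),boiler=(164.3,172.5),box=(231.4,173.3))
B=dict(pump=(212.4,140.2),boiler=(299.5,278.7),box=(252.5,225.5))
Ms=[K@np.c_[R,t] for K,R,t in (P("top"),P("scene"))]
# blob centroids of the dark cap, in both views
for n,C in (("top",A),("scene",B)):
    g=cv2.cvtColor(robot.grab_frame(n),cv2.COLOR_RGB2GRAY)
    for k,(u,v) in C.items():
        x0,y0=int(round(u))-6,int(round(v))-6
        w=np.clip(75-g[y0:y0+13,x0:x0+13].astype(float),0,None)
        yy,xx=np.mgrid[:13,:13];r=np.hypot(xx-6,yy-6)<6;w*=r
        C[k]=(x0+(w*xx).sum()/w.sum(),y0+(w*yy).sum()/w.sum());print(n,k,(u,v),np.round(C[k],1))
for k in H:
    X=cv2.triangulatePoints(*Ms,np.array(A[k]).reshape(2,1),np.array(B[k]).reshape(2,1));X=(X[:3]/X[3]).ravel()
    print(k,"top",onplane("top",A[k],H[k]-.003).round(4),"scene",onplane("scene",B[k],H[k]-.005).round(4),"tri",X.round(4),np.hypot(*X[:2]).round(3))
E
```

```text
top pump (325.6, 181.4) [325.5 181.6]
top boiler (164.3, 172.5) [164.3 172.6]
top box (231.4, 173.3) [231.3 173.2]
scene pump (212.4, 140.2) [212.7 140.8]
scene boiler (299.5, 278.7) [299.8 278.6]
scene box (252.5, 225.5) [252.6 226.1]
pump top [ 0.524  -0.2486  0.128 ] scene [ 0.528  -0.2439  0.126 ] tri [ 0.5254 -0.25    0.1197] 0.582
boiler top [0.5593 0.2494 0.122 ] scene [0.56   0.2513 0.12  ] tri [0.5597 0.2505 0.1186] 0.613
box top [0.5629 0.0441 0.081 ] scene [0.5643 0.0469 0.079 ] tri [0.5635 0.0447 0.0758] 0.565
```

The two views agree within about 5 mm and the heights fit. The cap radius is 11.5 mm, so I'll press the pump first.

```bash
cat > press.py <<'E'
from loc import *
TIP=.019
def press(x,y,top):
    s=robot.get_state();p=np.array(s["ee_pos"])
    if p[2]<.27: robot.move_linear([p[0],p[1],.28],velocity=.15)
    if s["opening"]>.01: robot.gripper_to(0)
    R=np.array([[1,0,0],[0,-1,0],[0,0,-1.]])
    robot.move_ptp([x,y,.28],R)
    robot.move_linear([x,y,top+.012+TIP],velocity=.12)
    robot.pause(.3);f0=np.array(robot.get_state()["force"])
    hit=robot.move_linear([x,y,top-.006+TIP],velocity=.012,threshold=1.5)
    s=robot.get_state();z=s["ee_pos"][2]-TIP;print("contact",hit,z,s["force"]-f0,s["time"],s["opening"])
    if not hit: return
    tgt=min(z,top)-.0105 if z>top-.004 else top-.0115
    h=robot.move_linear([x,y,tgt+TIP],velocity=.012,threshold=9)
    s=robot.get_state();print("pressed",h,"tip",s["ee_pos"]-[0,0,TIP],"in by",top-s["ee_pos"][2]+TIP,s["force"]-f0)
    robot.move_linear([x,y,top+.05+TIP],velocity=.08)
    robot.move_linear([x,y,.28],velocity=.15)
    print(robot.get_state()["time"])
E
python3 - <<'E'
from press import *
press(.5255,-.247,.131)
cv2.imwrite("pics/t1.png",robot.grab_frame("top")[:,:,::-1])
im=robot.grab_frame("scene")[:,:,::-1]
cv2.imwrite("pics/s1.png",cv2.resize(im[90:330,150:350],None,fx=2.5,fy=2.5,interpolation=cv2.INTER_CUBIC))
E
```

```text
contact True 0.1286737665993525 [ 0.71970657 -0.51703858  0.60804464] 6.2167 0.0002219211915099292
pressed False tip [ 0.5252393  -0.24693727  0.11800737] in by 0.01299263189468337 [-0.85444513 -0.88433924  0.10686193]
8.85
```

View pics/s1.png

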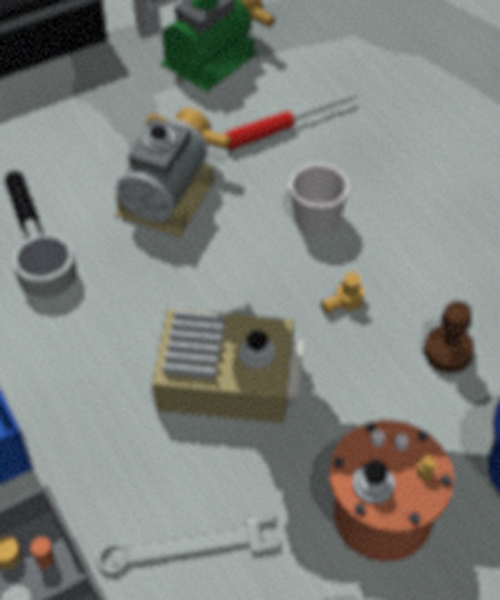

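The pump button now sits low in its collar at about (158,132), and nothing else has moved. Next come the boiler and then the control box, using an absolute depth target of 12.3 mm.

```bash
sed -i 's/tgt=.*/tgt=top-.0123/' press.py
python3 - <<'E'
from press import *
press(.5597,.2503,.125)
press(.5635,.0452,.084)
robot.move_ptp([.40,-.05,.36],np.array([[1,0,0],[0,-1,0],[0,0,-1.]]))
for n,(a,b,c,d) in dict(scene=(90,330,150,350),top=(90,270,100,420)).items():
    cv2.imwrite(f"pics/{n}2.png",cv2.resize(robot.grab_frame(n)[a:b,c:d,::-1],None,fx=2.5,fy=2.5,interpolation=cv2.INTER_CUBIC))
E
```

```text
contact True 0.1243129390101224 [1.08026044 1.17287864 1.95507791] 13.2333 0.0006294111940797621
pressed False tip [0.55954906 0.25016748 0.11253953] in by 0.012460466565924515 [0.9424666  2.01233563 0.07021738]
16.0
contact True 0.08332158271120459 [ 0.84117532 -0.37641564  0.84819562] 19.65 0.0005661996246984604
pressed False tip [0.56343074 0.04517249 0.07162679] in by 0.012373213852275185 [ 0.02917481 -0.48038973 -0.30925486]
22.6917
```

View pics/scene2.png

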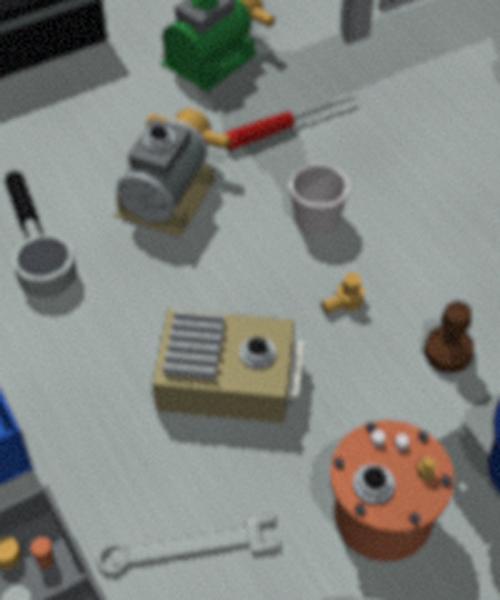

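View pics/top2.png

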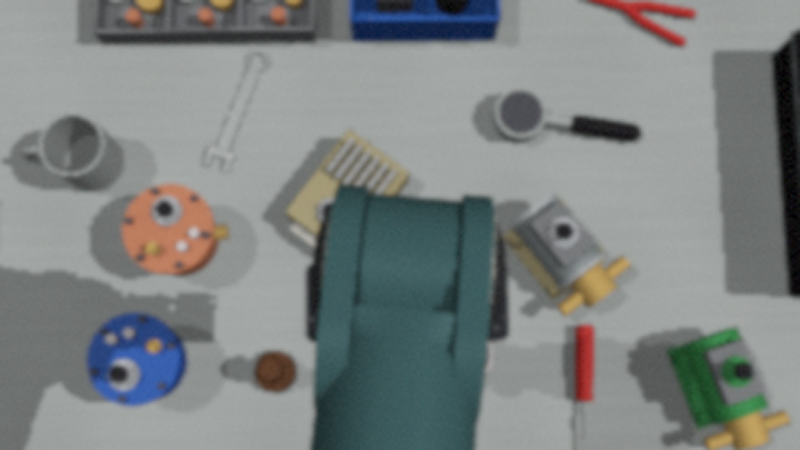

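In the scene crop all three caps sit low in their collars: pump (158,131), boiler (374,478) and control box (258,346). Nothing has shifted, and the arm is clear.

```bash
python3 -c "
from rig import robot
print(robot.sign_off())"
```

```text
the job is handed in; nothing more can be done
None
```

I pressed the reset buttons in order (pump, boiler, control box), each about 12–13 mm in by the arm's readings; the final pictures show nothing else moved and the arm clear, and the job is handed in (no verdict was returned).

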